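Open a brad nailer's sprung magazine without letting it fly

ROBOT

A 6-joint arm with a two-finger parallel gripper is mounted at the origin on a cart in front of the work surface, level with it; the furniture and walls round the work are solid. World frame = base frame: x ahead of the robot, y to its left, z up, the work surface at z = 0. Lengths are in m, angles in degrees, forces in N, time in s.
With the tool pointing down it reaches from about 0.25 to 0.725 m from the base axis. Payload 9.7 kg.
Tool frame: the origin (TCP) lies midway between the tips of the shut fingers; the grasp point (between the pads) lies bot.hold_point_z behind it (bot.hold_point_z is the distance from the TCP to the grasp point, in m); z points along the fingers, y is the line along which they close (so a half turn about z gives the same grasp; the last joint's range is limited). The gripper opens to 85 mm and grips with 20 to 120 N. Pads are 22 mm wide; open, the fingers measure 114 mm over their backs; the gripper's body (76 mm by 85 mm) begins 54 mm behind the grasp point. The pads swing forward as they close: fully open they stand 13 mm farther back than shut.
Start: joints at [-65.833, 4.979, 10.078, 95.1, 0, 90], TCP at [0.225, -0.502, 0.231] pointing down, gripper open.
Joint ranges: [-179.16, 179.16], [-48.56, 103.87], [-65.8, 70.77], [-126.05, 130.52], [-82.76, 87.17], [-180, 180]. Speed limits (degrees/s): [127.2, 127.2, 147.25, 180, 180, 180].

INTERFACE

Orientations are given as [roll, pitch, yaw] about the fixed x, y, z axes, in that order (R = Rz(yaw) Ry(pitch) Rx(roll)).
In Python, from workcell import bot, camera, camera_model, ticket gives the robot as it stands.
- The arm moves only by the tool send_rows, never from a script. Its argument "targets" is text: rows parted by semicolons, each of 5 numbers parted by spaces: the shift along the tool's x, y, z in mm, then the turn about the tool's z in degrees, then the closure in counts, from 0 (fully open) to 255 (shut). A call has 1 to 20 rows; each row is the pose to reach, as a shift and turn from the pose commanded when the call began, along the tool's axes at that moment; what a row does not reach only later rows make up. A row lasts 1/8 s, in which the tool goes at most 62.5 mm and 10.7 degrees, less where a joint would pass 70% of its speed; a pose out of reach is approached as far as the arm can. A call with a gripper value outside its range is refused whole. The fingers move at their own pace and stop on an object; "newtons" is the grip in N (left out, the last holds). Time passes only in rows, so rows that repeat a pose let the fingers close. It gives the time, the measured TCP pose, the force, the opening and the grip force at its end, in the units of the state.
- bot.get_obs(): the state, without advancing time (a new reading comes with each control period).
- camera(name): name is "scene" or "top"; returns the picture (400x640x3 uint8, blue, green, red); there is no depth.
- camera_model(name): a dict with "K" (3x3 intrinsics, pixels), "pose" (4x4, takes a point from camera to world coordinates). Camera axes: x right, y down, z forward; pixel columns grow to the right and rows downward; lengths in m; the calibration is good to about 2 mm. A picture is of the moment at which its call begins. camera_model takes no time and is no camera call.
- ticket.job_done(): hands the job in; it is judged then, once.
The state is a dict: "time": time; "q": joint angles; "qd": joint speeds; "joint_efforts": joint torques, N m; "ee_pos": TCP position; "tcp_rot": TCP orientation; "wrist_force": force on the tool from outside, world axes, zero at the start; "torque": the same for the moment, N m; "opening": finger opening in m; "grasp_force": force on a finger pad.
Only numpy, scipy, OpenCV 4.12 (cv2) and the standard library are available. Lean on these libraries where they do the work, as an engineer would, in place of code of your own. Each camera call takes 0.05 s, during which the arm holds its last target. There are 200 camera calls.

TASK

The brad nailer lies on its side, unplugged from the air, with its magazine latched. Have one fingertip ready a little way behind the rubber bumper at the rear end of the magazine, press the release paddle beside it with the other fingertip, and trap the magazine on that waiting finger as it springs back, within its first three centimetres. Then ease it back against the finger, never letting it fly, until it is fully open, and take the hand away; only push and press, do not grasp, lift or shove the nailer, and leave the other things on the saw table alone.

Things in the scene. Friction and masses are not known exactly. Their poses are not given: they have to be found in the camera images.
- brad_nailer: Grey and black brad nailer, loose, 1.5 kg, on its side, 280 x 260 x 64 mm. Origin on the table under its middle; x along the magazine to the nose, y from magazine to grip, z up. Magazine axis at y = -60 mm, grip at y = +75 mm (top 51 mm high, back to x = -136 mm), driver cylinder at x = +115 mm (top 64 mm), strut from grip to magazine at x = -85 to -59 mm (top 44 mm).
- magazine (a joint): How far the aluminium magazine has slid back along the nailer's -x, m: 0 latched, 0.070 fully open at its stop. A spring drives it with 5 N (latched) to 2.5 N (open) and then keeps it open; unlatched with nothing in its way, it flies out in 0.15 s.
- bumper_face (a point): Point on the rear (-x) face of the magazine's black rubber bumper, straight behind the paddle, 50 mm above the table; moves with the magazine. The bumper is 12 mm thick (x) and spans 8 to 60 mm above the table; from this point it reaches 46 mm to the nailer's -y and 14 mm to +y.
- paddle (a joint): How far the release paddle is pressed down, m: 0 up, 0.007 fully down; the latch lets go at about 0.004. Its spring takes 2.5 N to start and 6 N fully down; it rises again by itself and does not catch the open magazine.
- paddle_top (a point): Middle of the top of the ribbed steel release paddle, a block 26 mm (x) by 22 mm (y) on the strut right beside the magazine, 47 mm above the table when up; press straight down. The latched bumper's rear face is 30 mm behind it (nailer's -x), with 3 mm between paddle and bumper; the bumper stands 13 mm higher.
- hex_key_1: L-shaped dark hex key, 104 x 34 x 8 mm, lying between the nailer's magazine and grip; leave it. Origin at its middle.
- offcut_1: Pale wood strip, 140 x 45 x 19 mm, lying beside the nailer's grip; leave it. Origin under its middle.
- offcut_4: Brown wood strip, 100 x 42 x 12 mm, lying beside the magazine; leave it. Origin under its middle.
- tape_measure: Blue tape measure, 82 x 44 x 68 mm; leave it. Origin under its middle.
- bolt_2: Hex-head bolt, 67 x 18 x 16 mm, lying; leave it. Origin under its middle.
- screwdriver_2: Yellow-handled screwdriver, 193 x 33 x 35 mm, lying at the right edge of the table; leave it. Origin under its middle.

How it is judged:
By the outcome, as a careful person would: the job done as asked, in the order asked, and still so for the second after the job is handed in, with the robot touching nothing.
It also fails if it takes over 32 s, if anything falls off the work surface, if the arm or the gripper's body presses on something with over 40 N, if the wrist force passes 120 N, or if a joint passes its speed limit or range.

## Working session

There is one attempt and no reset: what is moved stays moved. The work goes in short steps, Python scripts to look and compute and a tool call to move; the robot and the scene stay as the last step left them, time stands still between calls to the robot, and variables do not carry over. Pictures are saved under pics/ and viewed, at most 10 in all, crops included, and the job is handed in when it is done.

Besides the shell and the picture viewer there is one more tool, called after "Call:" as name(argument=value, ...) on one line, values as JSON. send_rows: Moves the arm, as the interface text tells. Its arguments: {"type":"object","properties":{"targets":{"type":"string"},"newtons":{"type":"number"}},"required":["targets"]}

```bash
mkdir -p pics
python3 - <<'E'
from workcell import bot,camera,camera_model
import cv2
for n in("scene","top"):
    cv2.imwrite(f"pics/{n}0.png",camera(n)); m=camera_model(n); print(n,m["K"],m["pose"])
o=bot.get_obs();print(o,bot.hold_point_z)
E
```

```text
scene [[456.64928102   0.         317.18703992]
 [  0.         456.64928102 201.31616731]
 [  0.           0.           1.        ]] [[-0.85972499 -0.34733548  0.37447431  0.19232986]
 [-0.51058288  0.60360301 -0.61234673  0.38812689]
 [-0.01334408 -0.71764996 -0.69627614  0.76986703]
 [ 0.          0.          0.          1.        ]]
top [[370.06421253   0.         310.98712022]
 [  0.         370.06421253 199.79020372]
 [  0.           0.           1.        ]] [[-0.01866579 -0.98143265  0.19089667  0.39955126]
 [-0.99980907  0.01721834 -0.00923842 -0.22595011]
 [ 0.00577996 -0.19103267 -0.98156666  0.89438294]
 [ 0.          0.          0.          1.        ]]
{'time': 0.1, 'q': array([-6.58319659e+01,  5.00992901e+00,  1.00398709e+01,  9.50984439e+01,
        3.59620577e-04,  9.00003407e+01]), 'qd': array([ 0.02190352, -0.0450799 ,  0.23270227, -0.0763156 , -0.01994109,
        0.01782713]), 'joint_efforts': array([ 1.09679757e-03, -5.21562552e+01,  4.65651727e+01,  1.60202041e-02,
       -1.31734478e-05, -5.48341959e-06]), 'ee_pos': array([ 0.22510175, -0.50161804,  0.23064281]), 'tcp_rot': array([-1.79931498e+02, -3.59213002e-04,  2.41676930e+01]), 'wrist_force': array([ 0.63582286, -0.17785747,  0.22802733]), 'torque': array([-0.02889535,  0.03692259,  0.01083914]), 'grasp_force': 0.0, 'opening': 0.08547152253851559} 0.0187
```

View pics/scene0.png

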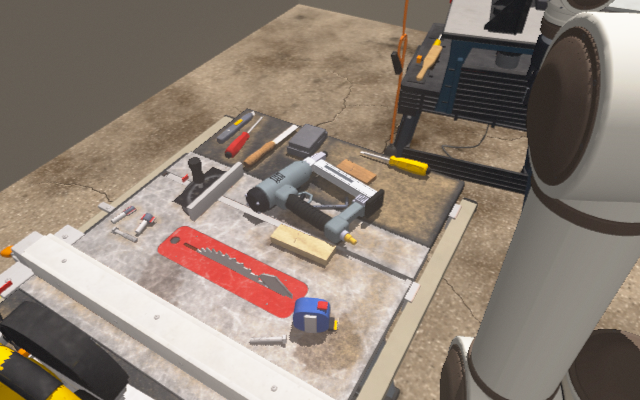

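View pics/top0.png

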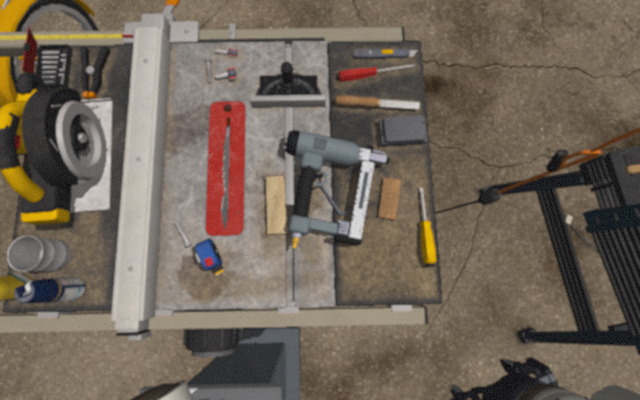

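The top view shows the nailer at about (330,190): its nose points up (world +x), the black bumper is near (348,238) and the grip is on the left (world +y). I'll zoom in on the paddle and bumper.

Run:
```python
import cv2,numpy as np
t=cv2.imread("pics/top0.png")[120:260,270:410];s=cv2.imread("pics/scene0.png")[145:255,240:400]
a=cv2.resize(t,None,fx=4,fy=4,interpolation=cv2.INTER_CUBIC)
cv2.imwrite("pics/t1.png",a)
cv2.imwrite("pics/s1.png",cv2.resize(s,None,fx=5,fy=5,interpolation=cv2.INTER_CUBIC))
```

```text
(no output)
```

View pics/t1.png

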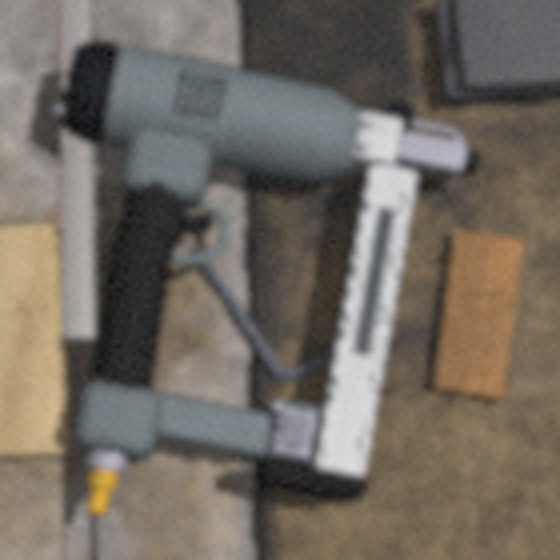

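View pics/s1.png

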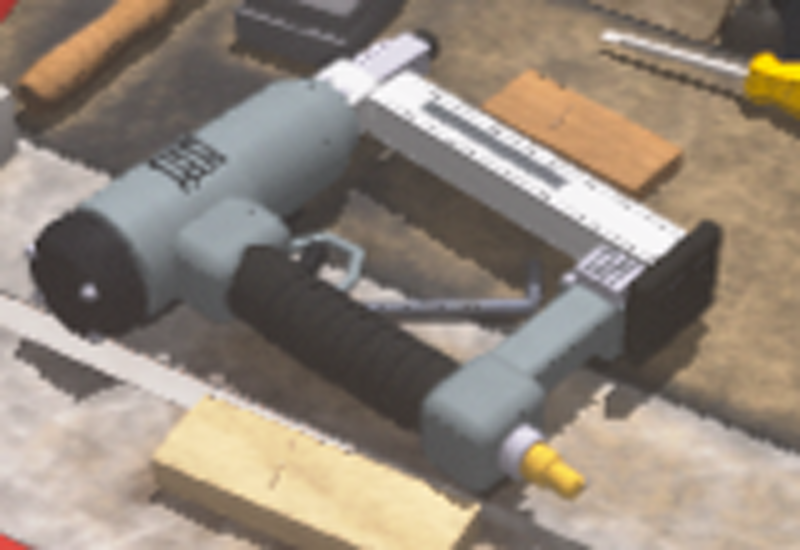

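The top crop shows the ribbed paddle centred at about (295,430), which is full-image (343.4,227.1). The magazine's edges run (365,170)→(318,470) and (418,172)→(368,475). In the scene crop the paddle is at about (608,268), which is full-image (361,198), and the bumper stands behind it.

```bash
cat > h.py <<'E'
import numpy as np
from workcell import camera_model
def ray(n,u,v):
    m=camera_model(n);P=m["pose"];d=P[:3,:3]@np.linalg.solve(m["K"],[u,v,1.]);return P[:3,3],d
def plane(n,u,v,z):
    o,d=ray(n,u,v);return o+d*(z-o[2])/d[2]
def tri(a,b):
    (o1,d1),(o2,d2)=a,b
    s=np.linalg.lstsq(np.c_[d1,-d2],o2-o1,rcond=None)[0];p,q=o1+s[0]*d1,o2+s[1]*d2
    return (p+q)/2,np.linalg.norm(p-q)
T=lambda x,y:(270+(x+.5)/4-.5,120+(y+.5)/4-.5)
S=lambda x,y:(240+(x+.5)/5-.5,145+(y+.5)/5-.5)
E
python3 - <<'E'
from h import *
np.set_printoptions(precision=4,suppress=True)
print("paddle",tri(ray("top",*T(295,430)),ray("scene",*S(608,268))),plane("top",*T(295,430),.047),plane("scene",*S(608,268),.047))
for a,b in(((365,170),(318,470)),((418,172),(368,475))):
    d=plane("top",*T(*a),.05)-plane("top",*T(*b),.05);print(d,np.degrees(np.arctan2(d[1],d[0])))
for a,b in(((382,100),(650,262)),((425,72),(690,235))):
    d=plane("scene",*S(*a),.05)-plane("scene",*S(*b),.05);print("s",np.degrees(np.arctan2(d[1],d[0])))
# bumper: top edge ends in scene
for p in((628,285),(718,222)):print("bt",plane("scene",*S(*p),.06))
# strut/grip corner heights, grip axis
for p in((168,190),(295,430),(120,415)):print("g",plane("top",*T(*p),.05))
# brown offcut corners, tape, etc
for p in((440,232),(522,238),(505,398),(435,388)):print("o4",plane("top",*T(*p),.012))
E
```

```text
paddle (array([ 0.4992, -0.3072,  0.0464]), np.float64(0.00036373271649143657)) [ 0.499  -0.3072  0.047 ] [ 0.4991 -0.3066  0.047 ]
[ 0.1773 -0.0347  0.    ] -11.083607435008362
[ 0.1789 -0.0377  0.    ] -11.912678533484799
s -13.151472725058484
s -14.427745582394603
bt [ 0.481  -0.2887  0.06  ]
bt [ 0.4638 -0.3464  0.06  ]
g [ 0.6424 -0.2369  0.05  ]
g [ 0.4986 -0.307   0.05  ]
g [ 0.5091 -0.2068  0.05  ]
o4 [ 0.6237 -0.4042  0.012 ]
o4 [ 0.6191 -0.4544  0.012 ]
o4 [ 0.5202 -0.4377  0.012 ]
o4 [ 0.527  -0.3959  0.012 ]
```

Run:
```python
from h import *
import cv2
t=cv2.imread("pics/top0.png");g=cv2.cvtColor(t,cv2.COLOR_BGR2GRAY)
for th in(170,190,205):
    m=np.zeros_like(g);m[160:240,335:380]=(g[160:240,335:380]>th)
    n,l,st,c=cv2.connectedComponentsWithStats(m);k=1+np.argmax(st[1:,4]);vs=[];L=[];R=[]
    for v in range(172,232):
        u=np.where(l[v]==k)[0]
        if len(u)>8: vs.append(v);L.append(u[0]-.5);R.append(u[-1]+.5)
    for e in(L,R):
        f=np.polyfit(vs,e,1);p,q=[plane("top",np.polyval(f,v),v,.05) for v in(172,231)];d=p-q
        print(th,np.degrees(np.arctan2(d[1],d[0])),f,q)
th=np.radians(-12);ex=np.array([np.cos(th),np.sin(th)]);ey=np.array([-ex[1],ex[0]])
tcp=np.array([.499,-.307])-.0225*ex-.001*ey
y=np.radians(24.168);tx=np.array([np.cos(y),np.sin(y)]);ty=np.array([np.sin(y),-np.cos(y)])
d=tcp-np.array([.2251,-.5016]);print(tcp,"shift",d@tx*1e3,d@ty*1e3)
z=cv2.imread("pics/top0.png")[205:250,315:375];cv2.imwrite("pics/t2.png",cv2.resize(z,None,fx=12,fy=12,interpolation=cv2.INTER_CUBIC))
```

```text
170 -12.532891862262977 [-1.83043478e-01  3.92136377e+02] [ 0.48945941 -0.32146942  0.05      ]
170 -11.175777249209524 [-1.52173913e-01  3.97068841e+02] [ 0.48896102 -0.34909344  0.05      ]
190 -13.56314392367755 [-2.01662944e-01  3.96837677e+02] [ 0.48944288 -0.32238569  0.05      ]
190 -11.42988040167829 [-1.57110946e-01  3.97537230e+02] [ 0.48898879 -0.34755419  0.05      ]
205 -15.199480994949576 [-2.31894150e-01  4.03800139e+02] [ 0.48944375 -0.32233773  0.05      ]
205 -12.798059680665098 [-1.82451253e-01  4.02417827e+02] [ 0.489029   -0.34532573  0.05      ]
[ 0.47678377 -0.30330013] shift 310.81006387071966 -77.87592407085927
```

View pics/t2.png

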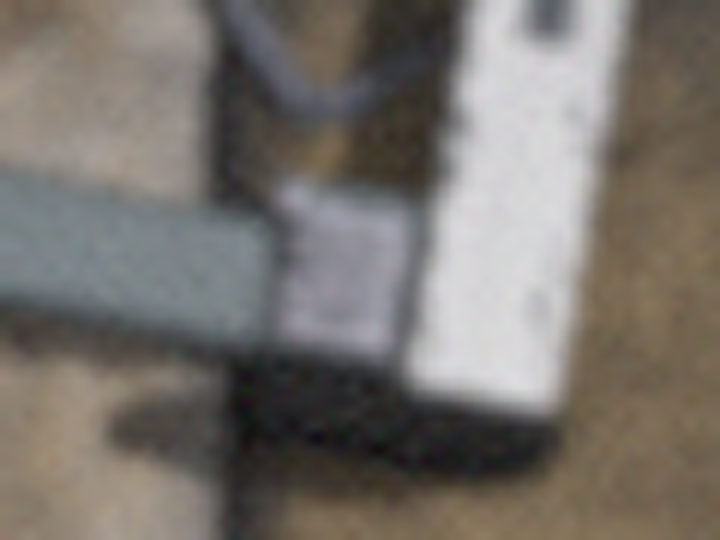

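The close-up has the paddle spanning about (275–412, 190–355), and it agrees with the triangulated point (0.499, -0.307, 0.0465). The bumper is straight behind it. Nailer yaw is about -12.5°. Next I move above it with the fingers along the magazine axis and about 35 mm open.

Call:
send_rows(targets="40 -10 0 -7 150; 80 -20 0 -14 150; 120 -30 0 -21 150; 160 -40 0 -28 150; 200 -50 0 -35 150; 240 -60 0 -42 150; 280 -70 20 -49 150; 310 -77 50 -53.3 150; 310 -77 90 -53.3 150; 310 -77 130 -53.3 150; 310 -77 130 -53.3 150; 310 -77 130 -53.3 150", newtons=20)

```text
time: 1.6
ee_pos: [0.4768, -0.3049, 0.1028]
tcp_rot: [179.9, 0.0, 77.5]
wrist_force: [0.6, -0.4, 0.8]
opening: 0.0349
grasp_force: 0.0
```

Run:
```python
from workcell import bot,camera
import cv2,numpy as np
o=bot.get_obs();print(o["time"],o["ee_pos"],o["tcp_rot"],o["opening"],o["wrist_force"],o["q"])
a=cv2.resize(camera("top")[180:270,290:400],None,fx=5,fy=5,interpolation=2)
b=cv2.resize(camera("scene")[140:230,320:430],None,fx=5,fy=5,interpolation=2)
cv2.imwrite("pics/c1.png",cv2.resize(np.hstack([a,b]),(800,327)))
```

```text
1.6 [ 0.47683653 -0.30494577  0.10284347] [1.79930250e+02 2.32648361e-02 7.74585311e+01] 0.03490202469206661 [ 0.59737641 -0.36517311  0.80209289] [-3.26007083e+01  6.47540101e+00 -2.49962073e+00  8.09514799e+01
  2.07005300e-03  6.99407478e+01]
```

View pics/c1.png

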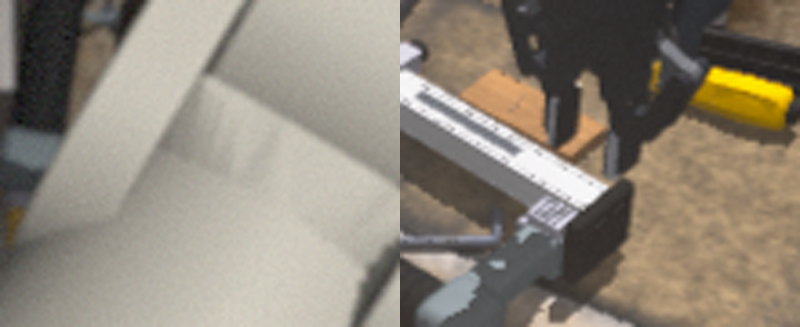

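The scene view shows the two tips above the work, the front one at about (365,180) full-frame and the rear one at about (380,188). The arm hides this area in the top view.

Run:
```python
from h import *
t=np.radians(-12.5);ex=np.array([np.cos(t),np.sin(t),0])
m=camera_model("scene");P=np.linalg.inv(m["pose"])
for z in(.103,.108,.113):
  for s in(-24.5,-17.5,17.5,24.5):
    p=np.array([.4768,-.3049,z])+ex*s/1e3;c=m["K"]@(P[:3,:3]@p+P[:3,3]);print(z,s,(c[:2]/c[2]).round(1))
```

```text
0.103 -24.5 [380.4 188.8]
0.103 -17.5 [377.8 187.3]
0.103 17.5 [365.1 180. ]
0.103 24.5 [362.7 178.6]
0.108 -24.5 [380.6 187. ]
0.108 -17.5 [378.  185.6]
0.108 17.5 [365.3 178.3]
0.108 24.5 [362.8 176.9]
0.113 -24.5 [380.8 185.3]
0.113 -17.5 [378.2 183.8]
0.113 17.5 [365.4 176.6]
0.113 24.5 [362.9 175.2]
```

Call:
send_rows(targets="1 0 15 0 150; 1 0 30 0 150; 1 0 38 0 150; 1 0 42 0 150; 1 0 42 0 150; 1 0 42 0 150")

```text
time: 2.45
ee_pos: [0.4769, -0.3038, 0.0597]
tcp_rot: [180.0, 0.0, 77.5]
wrist_force: [0.6, -1.2, -0.4]
opening: 0.035
grasp_force: 0.0
```

Run:
```python
from workcell import bot,camera
import cv2,numpy as np
o=bot.get_obs();print(o["time"],o["ee_pos"],o["wrist_force"])
cv2.imwrite("pics/c2.png",cv2.resize(camera("scene")[140:230,320:430],None,fx=6,fy=6,interpolation=2))
```

```text
2.45 [ 0.47690158 -0.30379948  0.05969033] [ 0.57395629 -1.20240063 -0.38885264]
```

View pics/c2.png

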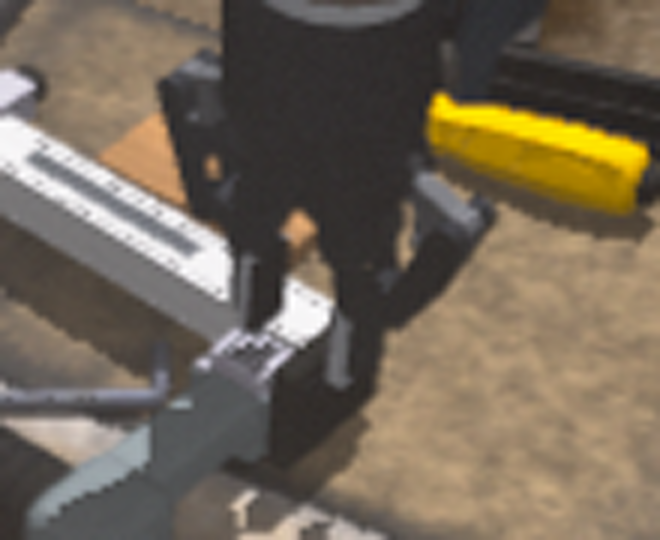

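The front fingertip is above the paddle at about (255,325) in the crop, and the rear fingertip is behind the bumper at about (345,385). Now I feel down for the paddle.

Call:
send_rows(targets="0 0 6 0 150; 0 0 10 0 150; 0 0 12 0 150; 0 0 12 0 150; 0 0 12 0 150")

```text
time: 3.12
ee_pos: [0.4767, -0.3037, 0.0474]
tcp_rot: [180.0, 0.0, 77.5]
wrist_force: [-0.9, 0.4, -0.3]
opening: 0.0354
grasp_force: 0.0
```

Call:
send_rows(targets="0 0 2 0 150; 0 0 4 0 150; 0 0 4 0 150; 0 0 4 0 150")

```text
time: 3.62
ee_pos: [0.4769, -0.3038, 0.0436]
tcp_rot: [180.0, 0.0, 77.5]
wrist_force: [-0.6, -0.3, 3.9]
opening: 0.0351
grasp_force: 2.0
```

Call:
send_rows(targets="0 0 1 0 150; 0 0 2 0 150; 0 0 2 0 150; 0 0 2 0 150")

```text
time: 4.12
ee_pos: [0.4765, -0.3037, 0.0416]
tcp_rot: [-180.0, 0.0, 77.5]
wrist_force: [-3.2, 0.3, 6.9]
opening: 0.0354
grasp_force: 4.5
```

The force has stepped to about -3 N in x, with about 4.5 N on the pad, so the magazine has released and is resting on the rear finger. I raise off the paddle and ease back.

Call:
send_rows(targets="0 0 -3 0 150; 0 0 -6 0 150; 0 0 -8 0 150; 0 -1 -8 0 150; 0 -3 -8 0 150; 0 -5 -8 0 150; 0 -7 -8 0 150; 0 -9 -8 0 150; 0 -11 -8 0 150; 0 -13 -8 0 150; 0 -15 -8 0 150; 0 -15 -8 0 150")

```text
time: 5.62
ee_pos: [0.4619, -0.3004, 0.0493]
tcp_rot: [-180.0, 0.0, 77.5]
wrist_force: [-4.0, 1.7, -2.4]
opening: 0.0353
grasp_force: 2.2
```

Call:
send_rows(targets="0 -2 0 0 150; 0 -4 0 0 150; 0 -6 0 0 150; 0 -8 0 0 150; 0 -10 0 0 150; 0 -12 0 0 150; 0 -14 0 0 150; 0 -16 0 0 150; 0 -18 0 0 150; 0 -20 0 0 150; 0 -22 0 0 150; 0 -24 0 0 150; 0 -26 0 0 150; 0 -28 0 0 150; 0 -30 0 0 150; 0 -30 0 0 150")

```text
time: 7.62
ee_pos: [0.4326, -0.2939, 0.0494]
tcp_rot: [-180.0, 0.0, 77.5]
wrist_force: [-3.1, 0.2, -1.1]
opening: 0.0351
grasp_force: 1.6
```

Call:
send_rows(targets="0 -2 0 0 150; 0 -4 0 0 150; 0 -6 0 0 150; 0 -8 0 0 150; 0 -10 0 0 150; 0 -12 0 0 150; 0 -14 0 0 150; 0 -16 0 0 150; 0 -18 0 0 150; 0 -20 0 0 150; 0 -22 0 0 150; 0 -24 0 0 150; 0 -24 0 0 150; 0 -24 0 0 150")

```text
time: 9.38
ee_pos: [0.4094, -0.2887, 0.0493]
tcp_rot: [180.0, 0.0, 77.5]
wrist_force: [-0.6, 0.4, 0.6]
opening: 0.0351
grasp_force: 0.0
```

Contact was lost near the expected end of travel. I lift straight up and look.

Call:
send_rows(targets="0 0 -10 0 150; 0 0 -30 0 150; 0 0 -70 0 150; 0 0 -110 0 150; 0 -40 -150 0 150; -40 -80 -150 0 150; -80 -100 -150 0 150; -130 -110 -150 0 150; -180 -110 -150 0 150; -230 -110 -150 0 150; -230 -110 -150 0 150; -230 -110 -150 0 150")

```text
time: 10.88
ee_pos: [0.252, -0.4891, 0.1996]
tcp_rot: [-180.0, -0.0, 77.4]
wrist_force: [-0.1, -0.2, 0.1]
opening: 0.0354
grasp_force: 0.0
```

Run:
```python
from workcell import bot,camera
import cv2,numpy as np
o=bot.get_obs();print(o["time"],o["ee_pos"],o["wrist_force"])
t=camera("top");cv2.imwrite("pics/tf.png",t)
a=t[120:280,270:420];b=cv2.imread("pics/top0.png")[120:280,270:420]
cv2.imwrite("pics/c3.png",cv2.resize(np.hstack([b,a]),(800,427),interpolation=2))
```

```text
10.875 [ 0.25200381 -0.4891029   0.19958605] [-0.08351699 -0.17577046  0.10068224]
```

View pics/c3.png

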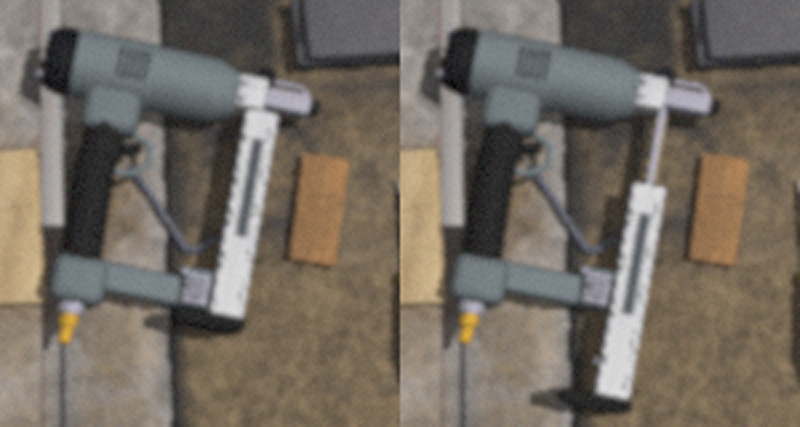

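The magazine's rear end moved from row 318 to about 397, roughly 69 mm, so it is fully open. The nailer and its neighbours haven't moved, and the hand is clear.

```bash
python3 -c "
from workcell import ticket
print(ticket.job_done())"
```

```text
the job is handed in; nothing more can be done
None
```

The job is handed in: the magazine was released, caught on the waiting finger after about 1 cm (the planned gap, not measured), and eased back to fully open (about 69 mm measured in the top view); the hand is clear and the nailer has not visibly moved.

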